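# Seat the tube rack and lock the toggle clamp of the mixer

## Robot

A 6-joint arm with a two-finger parallel gripper is mounted at the origin on the work surface. World frame = base frame: x ahead of the robot, y to its left, z up, the work surface at z = 0. Lengths are in m, angles in rad, forces in N, time in s.
With the tool pointing down it reaches from about 0.325 to 0.775 m from the base axis. Payload 5.5 kg.
Tool frame: the origin (TCP) lies at the very end of the fingers, on their centre line; the grasp point (between the pads) lies 19 mm behind it; z points along the fingers, y is the line along which they close (so a half turn about z gives the same grasp; the last joint's range is limited). The gripper opens to 85 mm and grips with 20 to 120 N. Pads are 22 mm wide; open, the fingers measure 114 mm over their backs; the gripper's body (76 mm by 85 mm) begins 54 mm behind the grasp point. The pads swing forward as they close: fully open they stand 13 mm farther back than shut.
Start: joints at [-1.38, 0.091, 1.231, -0, 1.82, -0.057], TCP at [0.147, -0.582, 0.231] pointing down, gripper open.
Joint ranges: [-2.87, 2.87], [-0.86, 2.18], [0.17, 2.46], [-1.51, 4.65], [0.06, 2.69], [-2.65, 2.65]. Speed limits (rad/s): [2.57, 2.57, 3.01, 3.14, 3.14, 3.14].

## Interface

Orientations are given as [roll, pitch, yaw] about the fixed x, y, z axes, in that order (R = Rz(yaw) Ry(pitch) Rx(roll)).
In Python, from rig import ctrl gives the robot as it stands. The module is installed in compiled form; this text tells all that it offers.
- The arm moves only by the tool apply_moves, never from a script. Its argument "moves" is a list of rows, each a list of 7 numbers: the shift along the tool's x, y, z in mm, then the turn, a rotation vector about the tool's x, y, z in degrees, then the finger opening in mm, from 0 to 85.4. In form: [[tx, ty, tz, ax, ay, az, gripper], ...]. A call has 1 to 8 rows; each row shifts and turns the commanded pose from where the row before left it, along the tool's axes as they then stand; what a row does not reach is not made up. A row lasts 1/8 s, in which the tool goes at most 62.5 mm and 10.7 degrees, less where a joint would pass 70% of its speed; a pose out of reach is approached as far as the arm can. A call is refused whole if a number of a shift passes 62.5 or a number of a turn 10.7, either way. A call with a gripper value outside its range is refused whole. The fingers move at their own pace and stop on an object; the grip force is fixed at half the most. Time passes only in rows, so rows that do not move let the fingers close. It gives the time, the measured TCP pose, the force, the opening and the grip force at its end, in the units of the state.
- ctrl.get_state(): the state, without advancing time (a new reading comes with each control period).
- ctrl.read_camera(name): name is "scene" or "side" or "wrist"; returns (picture, depth): 480x640x3 uint8, red, green, blue; 480x640 float32, m along the optical axis (not along the pixel's ray), 0 where there is no reading.
- ctrl.calibration(name): a dict with "intrinsics" (3x3 intrinsics, pixels), "rvec" (rotation vector, rad) and "tvec" (3), from world to camera coordinates, as OpenCV has them; the wrist camera has in their place "hand_eye" (4x4, takes a point from camera to tool coordinates, whose origin is the TCP and whose axes are the flange's). Camera axes: x right, y down, z forward; pixel columns grow to the right and rows downward; lengths in m; the calibration is good to about 2 mm. A picture is of the moment at which its call begins: read the wrist's pose just before it. calibration takes no time and is no camera call.
- ctrl.job_done(): hands the job in; it is judged then, once.
The state is a dict: "time": time; "joint_pos": joint angles; "qvel": joint speeds; "joint_torque": joint torques, N m; "tcp_pos": TCP position; "orientation": TCP orientation; "wrist_force": force on the tool from outside, world axes, zero at the start; "torque": the same for the moment, N m; "opening": finger opening in m; "grasp_force": force on a finger pad.
Only numpy, scipy, OpenCV 4.12 (cv2) and the standard library are available. Lean on these libraries where they do the work, as an engineer would, in place of code of your own. Each camera call takes 0.05 s, during which the arm holds its last target. There are 200 camera calls.

## Task

With your fingertips, push the blue tube rack along its channel on the black mixer until it sits up against the end stop under the clamp. Then push the red clamp handle over and down past its dead point until it snaps into lock, and take the hand away. Push only: nothing is to be picked up, and everything else on the bench stays where it is.

Things in the scene. Friction and masses are not known exactly. Their poses are not given: they have to be found in the camera images.
- mixer: Black low tube mixer, fixed to the bench. Origin on the bench under the middle of the seated rack; its x is the way the rack is pushed and the handle falls, z up. Housing x -160 to 160, y -130 to 60 mm, top at z 45; control panel (to z 58) on its -y part. On top: a channel along x for the rack, then an end stop (24 mm high), then a toggle clamp, two cheeks at y +-17, x 80 to 130, up to z 115.
- rack: Blue loose tube rack with coloured caps, 110 x 70 x 40 mm (caps to 47), 0.25 to 0.5 kg, in the mixer's channel, axes along the mixer's. Origin: centre of its underside, at mixer z 45. It starts 35 to 70 mm short of home. Push its flat -x end (at rack x -55); its +x end has a 30 mm high ledge for the clamp foot and meets the stop when its origin is at mixer x 0.
- stop_face (a point): Middle of the end stop's face towards the rack, at the channel floor: mixer (55, 0, 45) mm. The rack's +x end meets it when home.
- lever_pivot (a point): Pivot axis of the clamp handle: mixer (110, 0, 100) mm; the axis runs along the mixer's y.
- handle_end (a point): Free end of the clamp handle, on its centre line, 135 mm from the pivot. The handle is a straight round bar from the pivot: steel 12 mm thick, and from 55 mm outwards a red plastic grip 20 mm thick. It swings in the plane of the mixer's x and z (y = 0).
- lever (a joint): Clamp handle, rad. 0 = open, as it starts: handle 1.32 rad above level, leaning to mixer +x. Grows as it is pushed to +x and down (1.32 minus value = angle above level); 1.20 = locked on its stop, nearly level. A spring resists (at most 0.65 N m near 0.3 rad, 6 N at 108 mm from the pivot) up to the dead point at 0.8; let go before, it springs back; pushed beyond, it snaps to 1.20.
- reagent_bottle: White loose bottle with blue cap, diameter 56, 130 mm high, on the panel side of the mixer; leave alone. Origin: centre of its underside.
- specimen_jar: Clear loose jar with yellow lid, diameter 60, 65 mm high, on the +y side of the mixer; leave alone. Origin: centre of its underside.
- marker: White and red loose marker pen, 120 x 15 x 15 mm, lying near the mixer's +y side; leave alone. Origin: on its underside, 55 mm from the white end.
- tip_box: Clear loose box with blue lid, 122 x 87 x 63 mm, on the panel side of the mixer; leave alone. Origin: centre of its underside.
- dry_block: Black loose block with a perforated silver top, 150 x 90 x 77 mm, to the left on the bench; leave alone. Origin: centre of its underside.
- beaker: Loose glass beaker, diameter 70, 90 mm high, to the right on the bench; leave alone. Origin: centre of its underside.
- channel_mouth (a point): Open -x end of the aluminium channel, middle of its floor: mixer (-145, 0, 45) mm. The channel runs from here 200 mm along the mixer's x to the stop; it is 75 mm wide inside, its side walls are 18 mm high and 7 mm thick.
- clamp_foot (a point): Underside of the round black rubber foot (16 mm) of the hold-down arm, a steel bar 55 mm long. Open, it is raised, reaching up to about z 150 mm above the bench over mixer x 40 to 95; as the handle is pushed over it comes down by itself onto the rack's ledge.
Mind the look-alikes: they are no part of the job. Leave any orange look-alike of the rack alone.

How it is judged:
By the outcome, as a careful person would: the job done as asked, in the order asked, and still so for the second after the job is handed in, with the robot touching nothing.
It also fails if it takes over 48 s, if anything falls off the work surface, if the arm or the gripper's body presses on something with over 40 N, if the wrist force passes 120 N, or if a joint passes its speed limit or range.

## Working session

There is one attempt and no reset: what is moved stays moved. The work goes in short steps, Python scripts to look and compute and a tool call to move; the robot and the scene stay as the last step left them, time stands still between calls to the robot, and variables do not carry over. Pictures are saved under pics/ and viewed, at most 10 in all, crops included, and the job is handed in when it is done.

Besides the shell and the picture viewer there is one more tool, called after ">>>" in YAML: its name, and indented under it one key for each argument. apply_moves: Moves the arm, as the interface text tells. Its arguments: {"type":"object","properties":{"moves":{"type":"array","items":{"type":"array","items":{"type":"number"}}}},"required":["moves"]}

```bash
mkdir -p pics; cat > h.py <<'E'
import numpy as np, cv2
from rig import ctrl
from scipy.spatial.transform import Rotation as R
def shot(n):
    im,d=ctrl.read_camera(n); c=ctrl.calibration(n); return im,d,c
def cloud(d,c):
    K=np.array(c["intrinsics"]); Rm=cv2.Rodrigues(np.array(c["rvec"],float))[0]; t=np.array(c["tvec"]).ravel()
    v,u=np.mgrid[:480,:640]
    P=np.stack([(u-K[0,2])/K[0,0]*d,(v-K[1,2])/K[1,1]*d,d],-1)
    return (P-t)@Rm
E
python3 - <<'E'
from h import *
for n in("scene","side"):
    im,d,c=shot(n); cv2.imwrite(f"pics/{n}.png",im[...,::-1]); np.savez(f"{n}.npz",im=im,d=d,P=cloud(d,c))
print(ctrl.get_state())
E
```

```text
{'time': 0.1, 'joint_pos': array([-1.37974162e+00,  9.18155128e-02,  1.23178720e+00,  3.60309726e-05,
        1.81982038e+00, -5.67147421e-02]), 'qvel': array([ 0.00081409, -0.00191055, -0.00167327, -0.00034191, -0.00103135,
       -0.00035956]), 'joint_torque': array([ 3.91336478e-03, -4.60217929e+01, -4.19219041e+01,  4.54433291e-05,
        1.06891801e-02,  6.78510006e-06]), 'tcp_pos': array([ 0.14709653, -0.58141825,  0.23023255]), 'orientation': array([-3.13976713e+00, -1.38636995e-04,  2.47778173e-01]), 'wrist_force': array([ 0.36344943, -0.28293265, -0.42095983]), 'torque': array([-0.02258363,  0.02544982,  0.00075489]), 'grasp_force': 0.0, 'opening': 0.08568603715840933}
```

View pics/scene.png

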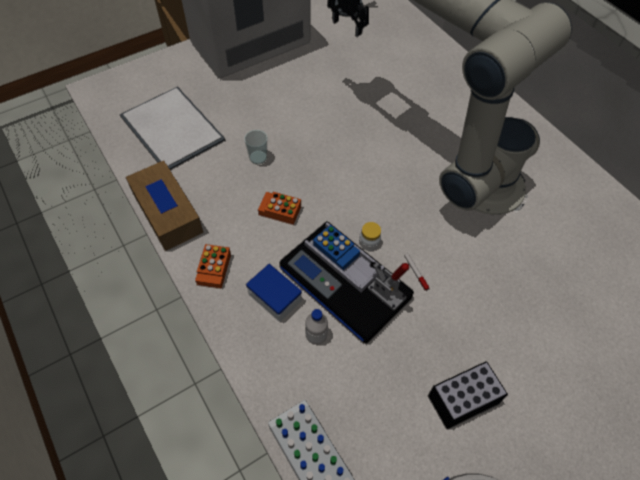

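View pics/side.png

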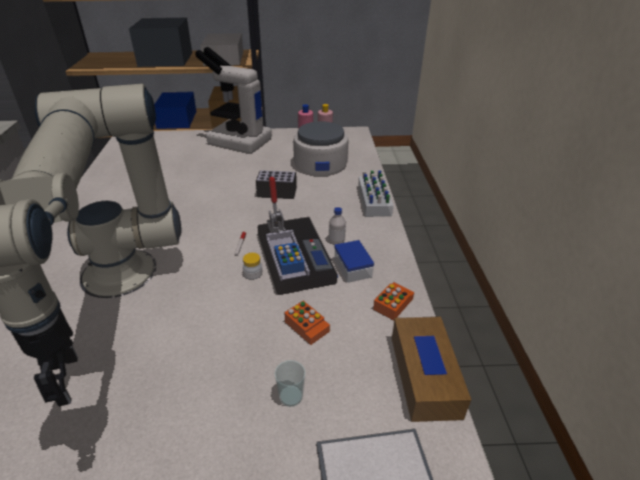

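The scene view shows the mixer at about (345,280), with the blue rack at (335,243) and the red grip at (400,270). The rack's push direction runs down and to the right, roughly world +y. The orange look-alikes are at (280,207) and (213,265). Next I measure from the depth clouds.

```bash
python3 - <<'E'
from h import *
rois={"scene":((300,415,215,340),),"side":((255,338,170,295),)}
for n in rois:
    z=np.load(n+".npz"); im=z["im"];P=z["P"];d=z["d"]
    u0,u1,v0,v1=rois[n][0]
    hsv=cv2.cvtColor(im,cv2.COLOR_RGB2HSV); roi=np.zeros((480,640),bool); roi[v0:v1,u0:u1]=1; roi&=d>0
    H,S,V=[hsv[...,i].astype(int) for i in range(3)]
    blk=roi&(P[...,2]>.038)&(P[...,2]<.048)&(V<60)
    print(n,"zpercent table",np.percentile(P[roi][:,2],[2,50,98]))
    allm=roi&(P[...,2]>.02)&(P[...,2]<.2)
    p=P[roi&(P[...,2]>.036)&(P[...,2]<.064)][:,:2]
    r=cv2.minAreaRect((p*1000).astype(np.float32)); print(" housing",r)
    red=roi&((H<8)|(H>172))&(S>140)&(V>60)&(P[...,2]>.1)
    q=P[red]; print(" red",len(q),q.mean(0)); 
    if len(q)>5:
        w=np.linalg.svd(q-q.mean(0))[2][0]; print("  dir",w, q[q[:,2].argmin()],q[q[:,2].argmax()])
    bl=roi&(H>100)&(H<125)&(S>130)&(P[...,2]>.07)&(P[...,2]<.1)
    q=P[bl]; print(" blue",len(q),np.median(q,0),cv2.minAreaRect((q[:,:2]*1000).astype(np.float32)))
    j=(H>20)&(H<32)&(S>150)&(P[...,2]>.05)&(P[...,2]<.08)&(d>0); print(" yellow",np.median(P[j],0))
    cv2.imwrite(f"pics/{n}_c.png",cv2.resize(im[v0-10:v1+10,u0-25:u1+25,::-1],None,fx=4,fy=4,interpolation=cv2.INTER_CUBIC))
E
```

```text
scene zpercent table [-0.00543458  0.04244991  0.12900383]
 housing ((536.6303100585938, 63.81559753417969), (351.2692565917969, 293.8385314941406), 59.35982131958008)
 red 39 [0.49448568 0.17902132 0.2280149 ]
  dir [-0.92746614  0.34725283 -0.13864352] [0.49149545 0.18189649 0.22180641] [0.49645561 0.17791222 0.23432301]
 blue 687 [ 0.54621707 -0.0075299   0.082341  ] ((541.4981689453125, -25.261638641357422), (74.1900634765625, 113.29820251464844), 13.998851776123047)
 yellow [ 0.43062013 -0.02226067  0.06406892]
side zpercent table [-0.00448042  0.03342305  0.12908051]
 housing ((559.688720703125, 173.27099609375), (272.64990234375, 602.8876342773438), 3.3044331073760986)
 red 110 [0.4922073  0.15975103 0.19382339]
  dir [ 0.05800685 -0.24603867 -0.9675227 ] [0.49164671 0.14826961 0.15367239] [0.49202588 0.16805808 0.2315772 ]
 blue 251 [ 0.53809378 -0.0714328   0.08334144] ((537.9157104492188, -33.5167350769043), (69.26345825195312, 109.9939956665039), 13.181963920593262)
 yellow [ 0.42591688 -0.03575193  0.06431134]
```

View pics/scene_c.png

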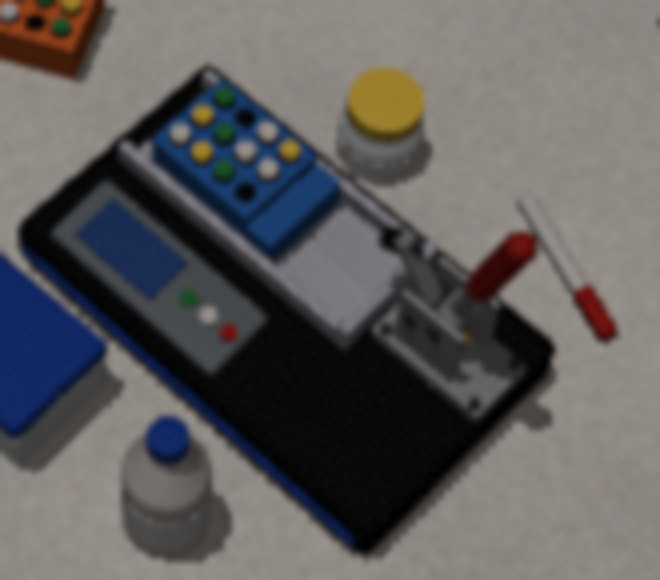

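The estimates agree: the mixer x axis is at a yaw of about 104°, which puts tool x along mixer x. The rack centre is near (0.540,-0.030). I'll fly the closed gripper to a spot behind the rack.

```bash
cat >> h.py <<'E'
def plan(p,yaw,n,g=0):
    s=ctrl.get_state(); p0=np.array(s["tcp_pos"]); p=np.array(p); y0=s["orientation"][2]
    out=[]; cur=p0.copy(); cy=y0
    for i in range(1,n+1):
        Rm=R.from_euler("xyz",[np.pi,0,cy]).as_matrix()
        tgt=p0+(p-p0)*i/n; ty=y0+(yaw-y0)*i/n
        sh=np.round(Rm.T@(tgt-cur)*1000); a=np.round(-np.degrees(ty-cy),1)
        out.append([*sh.astype(int).tolist(),0,0,float(a),g])
        cur=cur+Rm@sh/1000; cy-=np.radians(a)
    print(s["time"],p0,s["orientation"]); print(out)
E
python3 - <<'E'
from h import *
plan([.565,-.14,.26],1.815,16)
E
```

```text
0.1 [ 0.14709653 -0.58141825  0.23023255] [-3.13976713e+00 -1.38636995e-04  2.47778173e-01]
[[32, -20, -2, 0, 0, -5.6, 0], [34, -17, -2, 0, 0, -5.6, 0], [36, -14, -2, 0, 0, -5.6, 0], [36, -10, -1, 0, 0, -5.6, 0], [38, -7, -2, 0, 0, -5.7, 0], [37, -3, -2, 0, 0, -5.6, 0], [38, 1, -2, 0, 0, -5.6, 0], [38, 5, -2, 0, 0, -5.6, 0], [37, 8, -2, 0, 0, -5.6, 0], [36, 12, -2, 0, 0, -5.6, 0], [35, 15, -1, 0, 0, -5.6, 0], [33, 19, -2, 0, 0, -5.6, 0], [31, 22, -2, 0, 0, -5.7, 0], [29, 24, -2, 0, 0, -5.6, 0], [27, 28, -2, 0, 0, -5.6, 0], [23, 30, -2, 0, 0, -5.6, 0]]
```

>>> apply_moves:
  moves:
    - [32, -20, -2, 0, 0, -5.6, 0]
    - [34, -17, -2, 0, 0, -5.6, 0]
    - [36, -14, -2, 0, 0, -5.6, 0]
    - [36, -10, -1, 0, 0, -5.6, 0]
    - [38, -7, -2, 0, 0, -5.7, 0]
    - [37, -3, -2, 0, 0, -5.6, 0]
    - [38, 1, -2, 0, 0, -5.6, 0]
    - [38, 5, -2, 0, 0, -5.6, 0]

```text
time: 1.1
tcp_pos: [0.3569, -0.3602, 0.2459]
orientation: [-3.141, -0.0, 1.035]
wrist_force: [0.4, -0.7, 0.3]
opening: 0.0001
grasp_force: 0.0
```

>>> apply_moves:
  moves:
    - [37, 8, -2, 0, 0, -5.6, 0]
    - [36, 12, -2, 0, 0, -5.6, 0]
    - [35, 15, -1, 0, 0, -5.6, 0]
    - [33, 19, -2, 0, 0, -5.6, 0]
    - [31, 22, -2, 0, 0, -5.7, 0]
    - [29, 24, -2, 0, 0, -5.6, 0]
    - [27, 28, -2, 0, 0, -5.6, 0]
    - [23, 30, -2, 0, 0, -5.6, 0]

```text
time: 2.1
tcp_pos: [0.5661, -0.1392, 0.2608]
orientation: [-3.141, -0.0, 1.818]
wrist_force: [-0.4, -0.8, 0.4]
opening: 0.0002
grasp_force: 0.0
```

```bash
cat >> h.py <<'E'
def wshot():
    s=ctrl.get_state(); im,d=ctrl.read_camera("wrist"); c=ctrl.calibration("wrist"); K=np.array(c["intrinsics"]); H=np.array(c["hand_eye"])
    v,u=np.mgrid[:480,:640]
    P=np.stack([(u-K[0,2])/K[0,0]*d,(v-K[1,2])/K[1,1]*d,d],-1)
    P=P@H[:3,:3].T+H[:3,3]
    return im,d,P@R.from_euler("xyz",s["orientation"]).as_matrix().T+s["tcp_pos"],s
E
python3 - <<'E'
from h import *
im,d,P,s=wshot(); cv2.imwrite("pics/w1.png",im[...,::-1]); np.savez("w1.npz",im=im,d=d,P=P)
print(s["time"],s["tcp_pos"],s["orientation"],s["opening"])
E
```

```text
2.1 [ 0.56611725 -0.13916286  0.26078331] [-3.14085284e+00 -3.98436263e-04  1.81842416e+00] 0.00023231516255337893
```

View pics/w1.png

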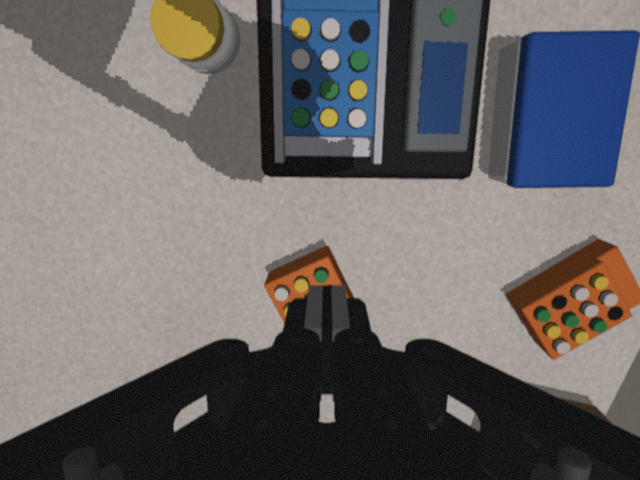

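The wrist view has image-up as mixer +x. The rack's -x end is at row 137, columns 283–377, and the housing's -x edge is at row 176. An orange look-alike lies below the fingertips at (305,280).

```bash
python3 - <<'E'
from h import *
z=np.load("w1.npz");im=z["im"];P=z["P"];d=z["d"]
hsv=cv2.cvtColor(im,cv2.COLOR_RGB2HSV).astype(int);H,S,V=hsv[...,0],hsv[...,1],hsv[...,2]
roi=np.zeros((480,640),bool);roi[:150,276:390]=1
m=roi&(H>95)&(H<125)&(S>100)&(P[...,2]>.078)&(P[...,2]<.092)
q=P[m]; print(len(q),np.median(q,0)); r=cv2.minAreaRect((q[:,:2]*1000).astype(np.float32));print(r,cv2.boxPoints(r).tolist())
# housing: edge fits
hm=(P[...,2]>.036)&(P[...,2]<.075)&(d>0);hm[:,:255]=0;hm[:,492:]=0;hm[185:]=0
t=P[hm]
for yaw in (1.815,):
  ex=np.array([np.cos(yaw),np.sin(yaw)]);ey=np.array([-ex[1],ex[0]])
  print("housing -x edge",np.percentile(t[:,:2]@ex,[.5,2]),"y range",np.percentile(t[:,:2]@ey,[.5,99.5]))
  a=q[:,:2]@ex;b=q[:,:2]@ey;print("rack x",np.percentile(a,[.5,1,99.5]),"y",np.percentile(b,[.5,99.5]))
# edge direction from housing -x edge: lowest row per column
pts=[]
for c in range(290,460,4):
    rr=np.where(hm[:,c]&(P[:,c,2]<.05))[0]
    if len(rr): pts.append(P[rr.max(),c,:2])
vx=cv2.fitLine(np.float32(pts)*1000,cv2.DIST_HUBER,0,.01,.01).ravel();print("edge dir deg",np.degrees(np.arctan2(vx[1],vx[0])))
print(P[90:110:10,450],P[100,395])
for n in("scene","side"):
    z=np.load(n+".npz");PP=z["P"]
    k=PP[(z["d"]>0)]; k=k[(k[:,2]>.15)&(k[:,2]<.25)&(abs(k[:,0]-.49)<.03)&(k[:,1]>.12)&(k[:,1]<.2)]
    u=k[:,:2]@ex;w=k[:,:2]@ey
    for lo in np.arange(.15,.24,.02):
        s=(k[:,2]>lo)&(k[:,2]<lo+.02); print(n,round(lo,2),s.sum(),np.percentile(u[s],[5,50,95]).round(4) if s.any() else'',np.percentile(w[s],[5,50,95]).round(4) if s.any() else'')
E
```

```text
7822 [ 0.54115003 -0.03782815  0.08487546]
((541.5477905273438, -39.37995529174805), (69.45916748046875, 87.77005767822266), 13.194769859313965) [[497.7178039550781, -4.580947399139404], [517.7523193359375, -90.03385162353516], [585.3778076171875, -74.17896270751953], [565.34326171875, 11.273941040039062]]
housing -x edge [-0.24948554 -0.24736479] y range [-0.64312754 -0.45697032]
rack x [-0.21246072 -0.21238839 -0.12578139] y [-0.55047496 -0.48155884]
edge dir deg 13.229309
[[ 0.63932299 -0.02323459  0.05426198]
 [ 0.64149664 -0.03073937  0.05545696]] [ 0.59912157 -0.04081621  0.04654486]
scene 0.15 30 [0.0284 0.038  0.0461] [-0.5309 -0.5287 -0.5225]
scene 0.17 32 [0.0347 0.0438 0.053 ] [-0.5312 -0.5276 -0.5229]
scene 0.19 32 [0.0394 0.0475 0.0548] [-0.5315 -0.5285 -0.5245]
scene 0.21 63 [0.0449 0.0541 0.0616] [-0.5315 -0.5263 -0.5157]
scene 0.23 11 [0.0511 0.0554 0.0592] [-0.5259 -0.5229 -0.5168]
side 0.15 34 [0.0226 0.0281 0.0342] [-0.5239 -0.5146 -0.5068]
side 0.17 35 [0.0301 0.0329 0.0403] [-0.5238 -0.5127 -0.5069]
side 0.19 38 [0.0322 0.0385 0.0452] [-0.5224 -0.5141 -0.5061]
side 0.21 41 [0.0351 0.0442 0.0527] [-0.524  -0.5154 -0.5079]
side 0.23 2 [0.0442 0.0454 0.0465] [-0.5179 -0.5167 -0.5154]
```

```bash
cat >> h.py <<'E'
Y=1.802; ex=np.array([np.cos(Y),np.sin(Y)]); ey=np.array([-ex[1],ex[0]])
def M(u,w,z): return [*(u*ex+w*ey),z]
def where():
    s=ctrl.get_state(); p=s["tcp_pos"]; return s["time"],(p[:2]@ex).round(4),(p[:2]@ey).round(4),p[2].round(4),np.round(s["orientation"],4),s["wrist_force"].round(1)
E
python3 -c "
from h import *
plan(M(-.240,-.518,.066),Y,8)"
```

```text
2.15 [ 0.56835089 -0.13577509  0.26022973] [ 3.14059883e+00 -2.70408041e-03  1.82594132e+00]
[[3, 0, 24, 0, 0, 0.2, 0], [3, -1, 25, 0, 0, 0.1, 0], [2, 0, 24, 0, 0, 0.2, 0], [3, -1, 24, 0, 0, 0.2, 0], [3, 0, 24, 0, 0, 0.2, 0], [3, -1, 25, 0, 0, 0.1, 0], [3, 0, 24, 0, 0, 0.2, 0], [2, -1, 24, 0, 0, 0.2, 0]]
```

>>> apply_moves:
  moves:
    - [3, 0, 24, 0, 0, 0.2, 0]
    - [3, -1, 25, 0, 0, 0.1, 0]
    - [2, 0, 24, 0, 0, 0.2, 0]
    - [3, -1, 24, 0, 0, 0.2, 0]
    - [3, 0, 24, 0, 0, 0.2, 0]
    - [3, -1, 20, 0, 0, 0.1, 0]
    - [0, 0, 0, 0, 0, 0, 0]
    - [0, 0, 0, 0, 0, 0, 0]

```text
time: 3.15
tcp_pos: [0.5589, -0.1247, 0.1212]
orientation: [3.141, 0.001, 1.798]
wrist_force: [-0.5, -0.0, 0.5]
opening: 0.0002
grasp_force: 0.0
```

```bash
python3 -c "
from h import *
print(where());plan(M(-.240,-.518,.066),Y,2)"
```

```text
(3.15, np.float64(-0.2494), np.float64(-0.5155), np.float64(0.1212), array([3.1405e+00, 7.0000e-04, 1.7976e+00]), array([-0.5, -0. ,  0.5]))
3.15 [ 0.55890755 -0.12465279  0.12124205] [3.14052317e+00 6.87695931e-04 1.79755012e+00]
[[5, 1, 28, 0, 0, -0.1, 0], [4, 1, 27, 0, 0, -0.2, 0]]
```

>>> apply_moves:
  moves:
    - [5, 1, 28, 0, 0, -0.1, 0]
    - [4, 1, 27, 0, 0, -0.1, 0]
    - [0, 0, 0, 0, 0, 0, 0]
    - [0, 0, 0, 0, 0, 0, 0]

```text
time: 3.65
tcp_pos: [0.5594, -0.1156, 0.0673]
orientation: [3.139, 0.001, 1.801]
wrist_force: [0.3, 0.4, 0.3]
opening: -0.0002
grasp_force: 0.0
```

```bash
python3 -c "
from h import *
im,d,P,s=wshot(); cv2.imwrite('pics/w2.png',im[...,::-1]); print(where())"
```

```text
(3.7, np.float64(-0.2409), np.float64(-0.5182), np.float64(0.0676), array([3.1387e+00, 1.7000e-03, 1.8010e+00]), array([-0.5,  0.5,  0.2]))
```

View pics/w2.png

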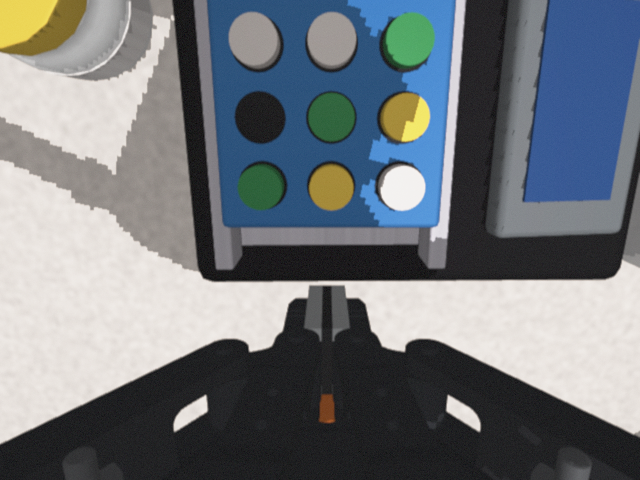

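The fingertips (column 327) are centred on the rack end (row 225, columns 222–438). I'll start pushing.

>>> apply_moves:
  moves:
    - [8, 0, 0, 0, 0, 0, 0]
    - [8, 0, 0, 0, 0, 0, 0]
    - [8, 0, 0, 0, 0, 0, 0]
    - [8, 0, 0, 0, 0, 0, 0]
    - [8, 0, 0, 0, 0, 0, 0]
    - [8, 0, 0, 0, 0, 0, 0]
    - [8, 0, 0, 0, 0, 0, 0]
    - [8, 0, 0, 0, 0, 0, 0]

```text
time: 4.7
tcp_pos: [0.5439, -0.0526, 0.0656]
orientation: [3.141, 0.001, 1.801]
wrist_force: [1.6, -5.2, 1.4]
opening: -0.0001
grasp_force: 2.1
```

>>> apply_moves:
  moves:
    - [5, 0, 0, 0, 0, 0, 0]
    - [5, 0, 0, 0, 0, 0, 0]
    - [4, 0, 0, 0, 0, 0, 0]
    - [3, 0, 0, 0, 0, 0, 0]
    - [2, 0, 0, 0, 0, 0, 0]
    - [0, 0, 0, 0, 0, 0, 0]

```text
time: 5.45
tcp_pos: [0.5395, -0.0341, 0.0651]
orientation: [-3.142, -0.0, 1.801]
wrist_force: [0.8, -2.6, 2.5]
opening: -0.0002
grasp_force: 1.6
```

```bash
python3 -c "
from h import *
print(where())"
```

```text
(5.45, np.float64(-0.1568), np.float64(-0.5173), np.float64(0.0651), array([-3.1415e+00, -5.0000e-04,  1.8013e+00]), array([ 0.8, -2.6,  2.5]))
```

>>> apply_moves:
  moves:
    - [2, 0, 0, 0, 0, 0, 0]
    - [2, 0, 0, 0, 0, 0, 0]
    - [2, 0, 0, 0, 0, 0, 0]
    - [1, 0, 0, 0, 0, 0, 0]
    - [0, 0, 0, 0, 0, 0, 0]

```text
time: 6.08
tcp_pos: [0.5378, -0.0273, 0.0651]
orientation: [-3.141, -0.001, 1.801]
wrist_force: [0.5, -2.2, 0.9]
opening: -0.0001
grasp_force: 1.4
```

>>> apply_moves:
  moves:
    - [1, 0, 0, 0, 0, 0, 0]
    - [1, 0, 0, 0, 0, 0, 0]
    - [0, 0, 0, 0, 0, 0, 0]

```text
time: 6.45
tcp_pos: [0.5374, -0.0256, 0.0651]
orientation: [-3.141, -0.0, 1.801]
wrist_force: [0.4, -3.1, 1.1]
opening: -0.0001
grasp_force: 1.7
```

>>> apply_moves:
  moves:
    - [1, 0, 0, 0, 0, 0, 0]
    - [1, 0, 0, 0, 0, 0, 0]
    - [0, 0, 0, 0, 0, 0, 0]

```text
time: 6.82
tcp_pos: [0.5378, -0.0253, 0.0653]
orientation: [3.14, 0.003, 1.8]
wrist_force: [5.2, -9.0, -1.3]
opening: 0.0004
grasp_force: 4.8
```

>>> apply_moves:
  moves:
    - [1, 0, 0, 0, 0, 0, 0]
    - [1, 0, 0, 0, 0, 0, 0]
    - [0, 0, 0, 0, 0, 0, 0]

```text
time: 7.2
tcp_pos: [0.538, -0.0251, 0.0658]
orientation: [3.139, 0.007, 1.799]
wrist_force: [5.1, -14.3, -0.9]
opening: -0.0003
grasp_force: 7.8
```

```bash
python3 - <<'E'
from h import *
print(where())
for n,b in(("scene",(300,420,215,340)),):
    im,d,c=shot(n); u0,u1,v0,v1=b
    cv2.imwrite("pics/s3.png",cv2.resize(im[v0:v1,u0:u1,::-1],None,fx=4.5,fy=4.5,interpolation=cv2.INTER_CUBIC))
E
```

```text
(7.2, np.float64(-0.1477), np.float64(-0.518), np.float64(0.0658), array([3.1392, 0.0069, 1.7991]), array([  5.1, -14.3,  -0.9]))
```

View pics/s3.png

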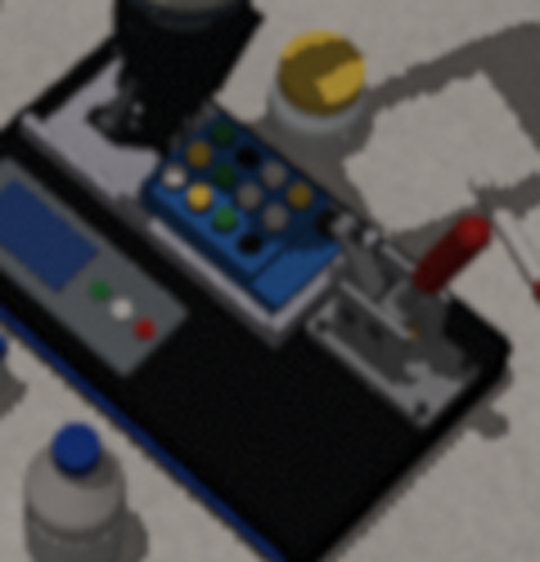

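The rack is home: contact force has risen to about 15 N, and TCP u is -0.1477 against a predicted -0.148. Next I back off, rise, and plan the handle arc.

>>> apply_moves:
  moves:
    - [-6, 0, 0, 0, 0, 0, 0]
    - [-12, 0, 0, 0, 0, 0, 0]
    - [-8, 0, -20, 0, 0, 0, 0]
    - [0, 0, -30, 0, 0, 0, 0]
    - [0, 0, -30, 0, 0, 0, 0]
    - [0, 0, -30, 0, 0, 0, 0]
    - [0, 0, -30, 0, 0, 0, 0]
    - [0, 0, 0, 0, 0, 0, 0]

```text
time: 8.25
tcp_pos: [0.5438, -0.0473, 0.21]
orientation: [3.135, 0.002, 1.801]
wrist_force: [0.4, 0.0, 0.9]
opening: 0.0001
grasp_force: 0.0
```

```bash
python3 - <<'E'
from h import *
print(where())
plan(M(.010,-.518,.205),Y,6)
r=.105
prev=None
for th in np.arange(1.32,.24,-.0765):
    x=.110+r*np.cos(th)-.01*np.sin(th)-.011-.0817; z=.1+r*np.sin(th)+.01*np.cos(th)
    print(round(th,2),round(x*1e3),round(z*1e3))
im,d,c=shot("side");cv2.imwrite("pics/side2.png",im[...,::-1])
P=cloud(d,c);hsv=cv2.cvtColor(im,cv2.COLOR_RGB2HSV).astype(int)
E
```

```text
(8.25, np.float64(-0.1706), np.float64(-0.5185), np.float64(0.21), array([3.1350e+00, 2.2000e-03, 1.8013e+00]), array([0.4, 0. , 0.9]))
8.25 [ 0.54378065 -0.0472809   0.20997864] [3.13498794e+00 2.16608266e-03 1.80127016e+00]
[[30, 0, 1, 0, 0, -0.0, 0], [30, 0, 1, 0, 0, -0.0, 0], [30, 0, 0, 0, 0, -0.0, 0], [30, 0, 1, 0, 0, -0.0, 0], [31, -1, 1, 0, 0, -0.0, 0], [30, 0, 1, 0, 0, -0.0, 0]]
1.32 34 204
1.24 42 203
1.17 49 200
1.09 57 198
1.01 64 194
0.94 71 191
0.86 78 186
0.78 85 181
0.71 91 176
0.63 96 170
0.55 101 164
0.48 106 157
0.4 110 150
0.33 114 143
0.25 117 136
```

>>> apply_moves:
  moves:
    - [30, 0, 1, 0, 0, 0, 0]
    - [30, 0, 1, 0, 0, 0, 0]
    - [30, 0, 0, 0, 0, 0, 0]
    - [30, 0, 1, 0, 0, 0, 0]
    - [30, 0, 1, 0, 0, 0, 0]
    - [26, 0, 1, 0, 0, 0, 0]
    - [0, 0, 0, 0, 0, 0, 0]
    - [0, 0, 0, 0, 0, 0, 0]

```text
time: 9.3
tcp_pos: [0.5021, 0.1238, 0.1995]
orientation: [-3.14, 0.0, 1.801]
wrist_force: [0.1, -0.2, -0.5]
opening: -0.0001
grasp_force: 0.0
```

```bash
python3 - <<'E'
from h import *
im,d,P,s=wshot(); print(where())
hsv=cv2.cvtColor(im,cv2.COLOR_RGB2HSV).astype(int);H,S,V=hsv[...,0],hsv[...,1],hsv[...,2]
m=((H<8)|(H>172))&(S>130)&(V>50)&(P[...,2]>.12)&(d>0)
q=P[m];u=q[:,:2]@ex;w=q[:,:2]@ey;z=q[:,2]
print(m.sum())
for lo in np.arange(.12,.25,.015):
    k=(z>lo)&(z<lo+.015)
    if k.sum()>5: print(lo.round(3),k.sum(),np.percentile(u[k],[2,50]).round(4),np.percentile(w[k],[3,97]).round(4))
cv2.imwrite("pics/w4.png",im[...,::-1])
E
```

```text
(9.35, np.float64(0.0052), np.float64(-0.5172), np.float64(0.1997), array([-3.1406e+00,  3.0000e-04,  1.8005e+00]), array([ 0.5, -0.3, -0.4]))
3691
0.165 41 [0.0332 0.0356] [-0.5231 -0.5115]
0.18 58 [0.0376 0.0396] [-0.5224 -0.5107]
0.195 80 [0.0413 0.0435] [-0.5236 -0.5104]
0.21 398 [0.0451 0.0564] [-0.5263 -0.508 ]
0.225 3109 [0.0496 0.0581] [-0.5247 -0.5093]
```

View pics/w4.png

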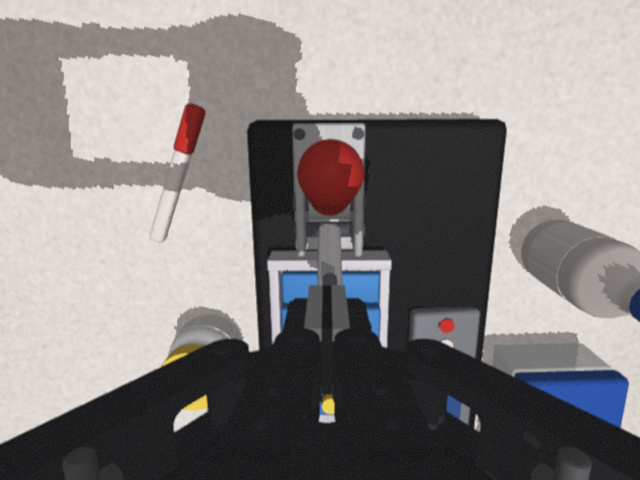

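The red grip is centred at column 330 and the tips at 327. Its near surface at tip height is u≈0.042, as predicted. Now I push along the arc.

>>> apply_moves:
  moves:
    - [15, 0, -2, 0, 0, 0, 0]
    - [9, 0, -2, 0, 0, 0, 0]
    - [5, 0, 0, 0, 0, 0, 0]
    - [8, 0, 1, 0, 0, 0, 0]
    - [7, 0, 3, 0, 0, 0, 0]
    - [8, 0, 2, 0, 0, 0, 0]

```text
time: 10.1
tcp_pos: [0.4906, 0.1748, 0.1983]
orientation: [3.141, 0.001, 1.8]
wrist_force: [1.6, -5.9, 0.6]
opening: 0.0001
grasp_force: 2.8
```

```bash
python3 -c "
from h import *
print(where())"
```

```text
(10.1, np.float64(0.0577), np.float64(-0.5176), np.float64(0.1983), array([3.1411e+00, 1.1000e-03, 1.8004e+00]), array([ 1.6, -5.9,  0.6]))
```

On track: (58,198) mm with about 6 N. Continuing past the dead point.

>>> apply_moves:
  moves:
    - [7, 0, 4, 0, 0, 0, 0]
    - [7, 0, 3, 0, 0, 0, 0]
    - [7, 0, 5, 0, 0, 0, 0]
    - [7, 0, 5, 0, 0, 0, 0]
    - [6, 0, 5, 0, 0, 0, 0]
    - [5, 0, 6, 0, 0, 0, 0]
    - [5, 0, 6, 0, 0, 0, 0]
    - [5, 0, 7, 0, 0, 0, 0]

```text
time: 11.1
tcp_pos: [0.4789, 0.2231, 0.1562]
orientation: [-3.141, -0.0, 1.801]
wrist_force: [-0.6, -0.5, -0.5]
opening: -0.0003
grasp_force: 0.0
```

>>> apply_moves:
  moves:
    - [4, 0, 7, 0, 0, 0, 0]
    - [4, 0, 7, 0, 0, 0, 0]
    - [3, 0, 7, 0, 0, 0, 0]
    - [0, 0, 0, 0, 0, 0, 0]
    - [0, 0, 0, 0, 0, 0, 0]

```text
time: 11.72
tcp_pos: [0.4769, 0.2333, 0.1365]
orientation: [3.141, -0.0, 1.801]
wrist_force: [-0.2, -0.1, 0.1]
opening: -0.0002
grasp_force: 0.0
```

```bash
python3 -c "
from h import *
print(where())"
```

```text
(11.725, np.float64(0.1178), np.float64(-0.5176), np.float64(0.1365), array([ 3.1412, -0.    ,  1.8011]), array([-0.2, -0.1,  0.1]))
```

The force is zero, so the handle has snapped away. I'll lift straight up, retreat, and check.

>>> apply_moves:
  moves:
    - [0, 0, -30, 0, 0, 0, 0]
    - [0, 0, -40, 0, 0, 0, 0]
    - [-20, 0, -40, 0, 0, 0, 0]
    - [-40, 0, -10, 0, 0, 0, 0]
    - [-40, 0, 0, 0, 0, 0, 0]
    - [-40, 0, 0, 0, 0, 0, 0]
    - [0, 0, 0, 0, 0, 0, 0]
    - [0, 0, 0, 0, 0, 0, 0]

```text
time: 12.72
tcp_pos: [0.5087, 0.0972, 0.2566]
orientation: [3.141, -0.0, 1.801]
wrist_force: [-0.6, 0.1, -0.9]
opening: 0.0003
grasp_force: 0.0
```

```bash
python3 - <<'E'
from h import *
im,d,P,s=wshot(); print(where())
hsv=cv2.cvtColor(im,cv2.COLOR_RGB2HSV).astype(int);H,S,V=hsv[...,0],hsv[...,1],hsv[...,2]
m=((H<8)|(H>172))&(S>130)&(V>50)&(P[...,2]>.08)&(d>0)
q=P[m];u=q[:,:2]@ex+.0817;z=q[:,2]
for a in np.arange(.15,.26,.02):
    k=(u>a)&(u<a+.02)
    if k.sum()>5: print(a.round(3),k.sum(),np.percentile(z[k],95).round(4))
b=(H>95)&(H<125)&(S>100)&(P[...,2]>.066)&(P[...,2]<.092)&(d>0)
ub=P[b][:,:2]@ex+.0817; wb=P[b][:,:2]@ey+.518; k=abs(wb)<.034; print("rack +x end",np.percentile(ub[k],[1,99]))
cv2.imwrite("pics/w5.png",im[...,::-1])
E
```

```text
(12.775, np.float64(-0.0215), np.float64(-0.5174), np.float64(0.2566), array([ 3.1411e+00, -4.0000e-04,  1.8016e+00]), array([ 0.4, -0.4,  1.1]))
0.15 675 0.1171
0.17 1011 0.1196
0.19 590 0.1212
rack +x end [-0.01581794  0.05273291]
```

View pics/w5.png

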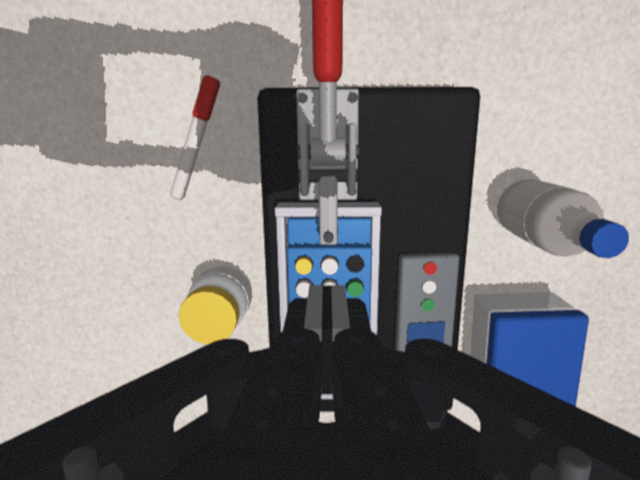

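The picture shows the handle (column 328) nearly level, with a slope of about 0.1, so it is locked. The clamp arm is down on the ledge and the rack is against the stop at row 216. The neighbouring objects are still in place.

```bash
python3 -c "
from rig import ctrl
print(ctrl.job_done())"
```

```text
the job is handed in; nothing more can be done
None
```

The rack is pushed home against the end stop, the clamp handle is snapped into lock, the hand is clear, and the job was handed in at about 13 s on the robot's clock; no result came back from the judging.

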